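# Clear the cheese packer's catch tray into the crate

## Robot

A 6-joint arm with a two-finger parallel gripper is mounted at the origin on the work surface. World frame = base frame: x ahead of the robot, y to its left, z up, the work surface at z = 0. Lengths are in m, angles in rad, forces in N, time in s.
With the tool pointing down it reaches from about 0.3 to 0.775 m from the base axis. Payload 14.6 kg.
Tool frame: the origin (TCP) lies at the very end of the fingers, on their centre line; the grasp point (between the pads) lies 19 mm behind it (grasp_offset is the distance from the TCP to the grasp point, in m); z points along the fingers, x is the direction in which the jaws open and shut, and the axes are right-handed (so a half turn about z gives the same grasp; the last joint's range is limited). The gripper opens to 94 mm and grips with 3 to 60 N. Pads are 16 mm wide; open, the fingers measure 119 mm over their backs; the gripper's body (75 mm by 177 mm) begins 78 mm behind the grasp point.
Start: joints at [1.103, 0.3, 1.521, -0, 1.321, -0.067], TCP at [0.215, 0.506, 0.205] pointing down, gripper open.
Joint ranges: [-3.03, 3.03], [-0.79, 2.21], [0.23, 2.52], [-1.04, 4.18], [0, 3.07], [-2.55, 2.55]. Speed limits (rad/s): [2.22, 2.22, 2.57, 3.14, 3.14, 3.14].

## Interface

Orientations are given as a rotation vector (axis times angle).
In Python, from cell import * gives the robot as it stands. The module is installed in compiled form; this text tells all that it offers.
- The arm moves only by the tool play_rows, never from a script. Its argument "steps" is a list of rows, each an object of numbers: "tx", "ty", "tz": the shift along the tool's x, y, z in cm; "twist": the turn about the tool's z in rad; "gripper": the finger opening in cm, from 0 to 9.4. In form: [{"tx": .., "ty": .., "tz": .., "twist": .., "gripper": ..}, ...]. A call has 1 to 20 rows; each row shifts and turns the pose as measured when the row begins, along the tool's axes as they then stand; what a row does not reach is not made up. A row lasts 1/8 s, in which the tool goes at most 62.5 mm and 10.7 degrees, less where a joint would pass 70% of its speed; a pose out of reach is approached as far as the arm can. A call with a gripper value outside its range is refused whole. The fingers move at their own pace and stop on an object; the grip force is fixed at half the most. Time passes only in rows, so rows that do not move let the fingers close. It gives the time, the measured TCP pose, the force and the opening at its end, in the units of the state.
- state(): the state, without advancing time (a new reading comes with each control period).
- camera(name): name is "side" or "top" or "wrist"; returns the picture (420x560x3 uint8, red, green, blue); there is no depth.
- camera_params(name): a dict with "K" (3x3 intrinsics, pixels), "view" (4x4, takes a point from world to camera coordinates). Camera axes: x right, y down, z forward; pixel columns grow to the right and rows downward; lengths in m; the calibration is good to about 2 mm. A picture is of the moment at which its call begins: read the wrist's pose just before it. camera_params takes no time and is no camera call; for the wrist camera it gives the pose at the moment of the call.
- sign_off(): hands the job in, once; it reports no verdict.
The state is a dict: "time": time; "joint_positions": joint angles; "joint_velocities": joint speeds; "effort": joint torques, N m; "tcp_pos": TCP position; "orientation": TCP orientation; "contact_force": force on the tool from outside, world axes, zero at the start; "torque": the same for the moment, N m; "gripper_width": opening from 0.0 (shut) to 1.0 (fully open).
Only numpy, scipy, OpenCV 4.12 (cv2) and the standard library are available. Lean on these libraries where they do the work, as an engineer would, in place of code of your own. Each camera call takes 0.05 s, during which the arm holds its last target. There are 200 camera calls.

## Task

Slide the low wooden crate in under the lip of the packing machine's catch tray until it is snug and square against the tray's foot and centred on the tray's mouth; only then push the gate across the mouth fully open by its blue knob. Sweep the two green-banded cartons out over the lip into the crate, so that both rest in it (any way up) clear of the tray; leave the red-banded reject where it lies on the tray, and leave the crate standing in its place under the lip. Do not disturb the jar, the knife or the bowl of nuts.

Things in the scene. Friction and masses are not known exactly. Their poses are not given: they have to be found in the camera images.
- packer: Fixed white packing machine with a steel catch tray. Origin on the table directly below the middle of the tray's lip (its open end); the tray runs from the lip along this frame's +y to y = 0.27, the machine's face (280 mm high) is at y = 0.35. Tray 170 mm wide inside, side walls 25 mm high, x across the lanes
- mouth (a point): Middle of the tray's lip, on the floor's top, 54 mm above the table (plate 4 mm thick); axes as the packer's. Two ribs, 12 mm high, 4 mm thick, at x = -0.029 and 0.029 part the tray into three lanes 54 mm wide, centred on x = -0.058, 0 and 0.058; the ribs end 28 mm before the lip
- foot (a point): Middle of the lower edge of the front face of the tray's grey foot (170 mm wide, under the tray), at table height, 45 mm behind the lip; axes as the packer's. The crate goes in under the lip up to this face
- gate (a joint): Slide of the aluminium gate plate (178 mm wide, 27 mm high above the tray floor, 17 mm behind the lip) that closes the tray's mouth: 0 = shut, 0.20 m = fully open; it slides along the packer's +x (away from the robot), stiff (about 2 N) and stays where left. Its rail runs 290 mm to +x, 48 to 54 mm above the table
- gate_knob (a point): Middle of the top of the gate's blue upright knob (18 mm diameter, 50 mm high, top 106 mm above the table), at the gate's end nearer the robot; it moves with the gate
- crate: Low empty whitewashed wooden crate, loose, 0.6 kg: 250 mm (its x) by 200 mm (its y) by 42 mm high, walls 12 mm and floor 8 mm thick. Origin at the centre of its underside. Its +y side goes under the tray's lip; against the foot its origin is 55 mm in front of the lip (packer y = -0.055)
- carton_a: Finished cheese carton, white card with a broad green band, 90 mm long (its y), 42 mm wide (its x), 30 mm high; origin at the centre of its underside. Lies in one of the tray's three lanes, long side along the lane
- carton_b: Finished cheese carton like carton_a, green band, 90 mm long (its y), 42 mm wide (its x), 30 mm high; origin at the centre of its underside. Lies in one of the tray's three lanes, long side along the lane
- reject: Rejected carton, the same with a broad red band, to be left on the tray, 90 mm long (its y), 42 mm wide (its x), 30 mm high; origin at the centre of its underside. Lies in one of the tray's three lanes, long side along the lane
- jar: Honey jar, 64 mm diameter, 85 mm high, standing; origin at the centre of its underside. Leave alone
- knife: Cheese spatula lying on the table, 200 mm long along its x; leave alone
- nut_bowl: Wooden bowl of nuts, 150 mm across, 55 mm high; origin at the centre of its underside. Leave alone
There are look-alikes about, which are no part of the job. Leave any turquoise look-alike of the carton_b alone.

How it is judged:
By the outcome, as a careful person would: the job done as asked, in the order asked, and still so for the second after the job is handed in, with the robot touching nothing.
It also fails if it takes over 64 s, if anything falls off the work surface, if the arm or the gripper's body presses on something with over 40 N, if the wrist force passes 120 N, or if a joint passes its speed limit or range.

## Working session

There is one attempt and no reset: what is moved stays moved. The work goes in short steps, Python scripts to look and compute and a tool call to move; the robot and the scene stay as the last step left them, time stands still between calls to the robot, and variables do not carry over. Pictures are saved under pics/ and viewed, on a budget of 10 in all, crops included, one or two more only if the job needs it, and the job is handed in when it is done.

Besides the shell and the picture viewer there is one more tool, called after "Emit:" in YAML: its name, and indented under it one key for each argument. play_rows: Moves the arm, as the interface text tells. Its arguments: {"type":"object","properties":{"steps":{"type":"array"}},"required":["steps"]}

```bash
mkdir -p pics; cat > h.py <<'E'
from cell import *
import numpy as np, cv2
def snap(n,f,crop=None,s=1):
    im=camera(n); cv2.imwrite(f'pics/{f}_raw.png',im[:,:,::-1])
    o=im[:,:,::-1]
    if crop: a,b,c,d=crop; o=o[b:d,a:c]
    o=cv2.resize(o,None,fx=s,fy=s,interpolation=cv2.INTER_CUBIC)
    cv2.imwrite(f'pics/{f}.png',o); return im
def ray(n,u,v,z,P=None):
    P=P or camera_params(n); K=np.array(P['K']);V=np.array(P['view']);R=V[:3,:3];t=V[:3,3]
    c=-R.T@t; d=R.T@np.linalg.inv(K)@[u,v,1]; return c+d*(z-c[2])/d[2]
def proj(n,p):
    P=camera_params(n); q=np.array(P['view'])[:3]@np.append(p,1); q=np.array(P['K'])@q; return q[:2]/q[2]
E
python3 - <<'E'
from h import *
a=snap('top','top1',None,1.4);b=snap('side','side1',None,1.4)
s=state();print(s)
for n in('top','side'):
    P=camera_params(n);V=np.array(P['view']);print(n,np.array(P['K']).round(1).tolist(),(-V[:3,:3].T@V[:3,3]).round(3),V[:3,:3].round(3).tolist())
E
```

```text
{'time': 0.1, 'joint_positions': array([ 1.10344457e+00,  3.00406264e-01,  1.52153784e+00, -7.87414002e-06,
        1.32069108e+00, -6.66070621e-02]), 'joint_velocities': array([ 0.00109623, -0.00010509,  0.00098377,  0.00030451,  0.00034196,
        0.0008704 ]), 'effort': array([-5.04557229e-04, -5.32648194e+01, -3.53281009e+01,  7.09142885e-02,
        2.35411531e-02, -4.29197917e-05]), 'tcp_pos': array([0.21445634, 0.50620421, 0.20494018]), 'orientation': array([ 2.61870082e+00,  1.73456659e+00, -1.41625857e-03]), 'contact_force': array([-0.01316246, -0.55708838,  0.12597749]), 'torque': array([-0.0206625 , -0.01288101,  0.05313098]), 'gripper_width': 0.9979995139543505}
top [[385.6, 0.0, 281.5], [0.0, 385.6, 213.6], [0.0, 0.0, 1.0]] [ 0.433 -0.146  0.999] [[-0.015, -1.0, 0.002], [-0.993, 0.015, -0.116], [0.116, -0.004, -0.993]]
side [[426.4, 0.0, 277.5], [0.0, 426.4, 212.0], [0.0, 0.0, 1.0]] [ 0.352 -0.993  0.631] [[0.974, -0.225, 0.008], [-0.111, -0.513, -0.851], [0.196, 0.828, -0.525]]
```

View pics/top1.png

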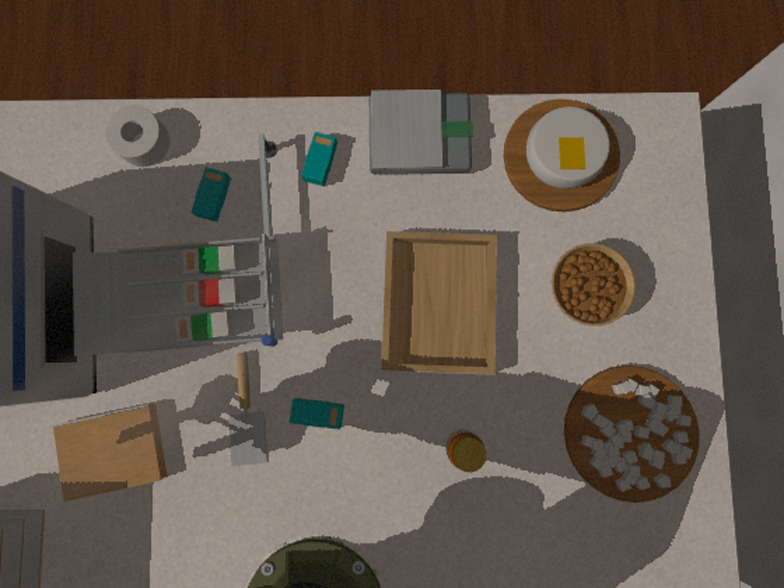

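View pics/side1.png

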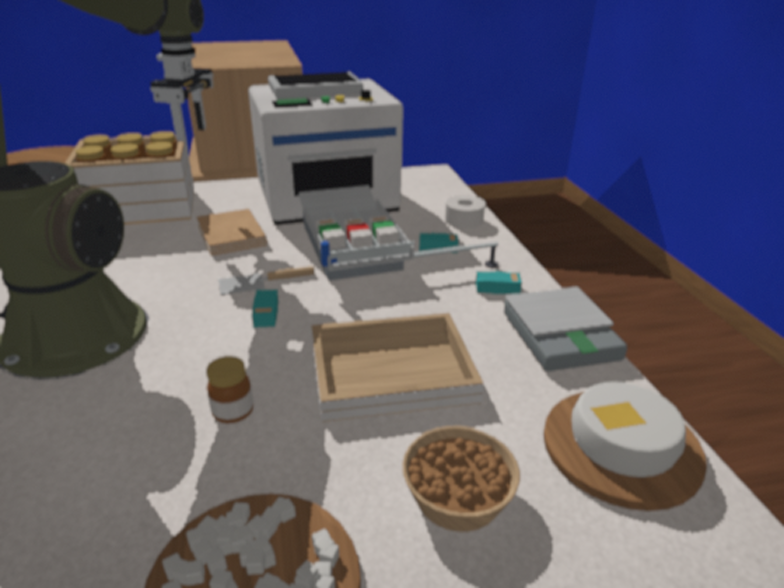

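Top view (1.4×): the crate is at (440,303), the tray lip at x≈268, y 237–345, and the blue knob at (268,341). In the lanes are green cartons at (210,260) and (207,327), with the red reject between them at (212,292). 

Possible mistakes are the turquoise look-alikes at (212,193), (320,158) and (317,412), which all lie on the table outside the tray. I'll take the two in-tray cartons with pure green bands, then check them and measure the crate in one close crop.

```bash
python3 - <<'E'
from h import *
im=cv2.imread('pics/top1_raw.png'); 
cv2.imwrite('pics/crop1.png',cv2.resize(im[80:280,50:370],None,fx=2.5,fy=2.5,interpolation=cv2.INTER_CUBIC))
hsv=cv2.cvtColor(im,cv2.COLOR_BGR2HSV)
def blobs(nm,lo,hi,z,mina=15):
    m=cv2.inRange(hsv,lo,hi);n,l,s,c=cv2.connectedComponentsWithStats(m)
    for i in range(1,n):
        if s[i,4]>=mina: print(nm,c[i].round(1),s[i],ray('top',*c[i],z).round(4))
blobs('green',(50,150,40),(75,255,255),.084)
blobs('red',(0,180,80),(6,255,255),.084,40)
blobs('blue',(110,120,60),(125,255,255),.106)
E
```

```text
green [148.5 184.6] [142 176  14  19 231] [0.6151 0.1699 0.084 ]
green [144.8 232.1] [137 224  14  17 100] [0.5007 0.1756 0.084 ]
red [151.3 213. ] [147 207   9  11  75] [0.5461 0.1614 0.084 ]
blue [189.9 242.9] [187 240   7   7  34] [0.4724 0.0633 0.106 ]
```

View pics/crop1.png

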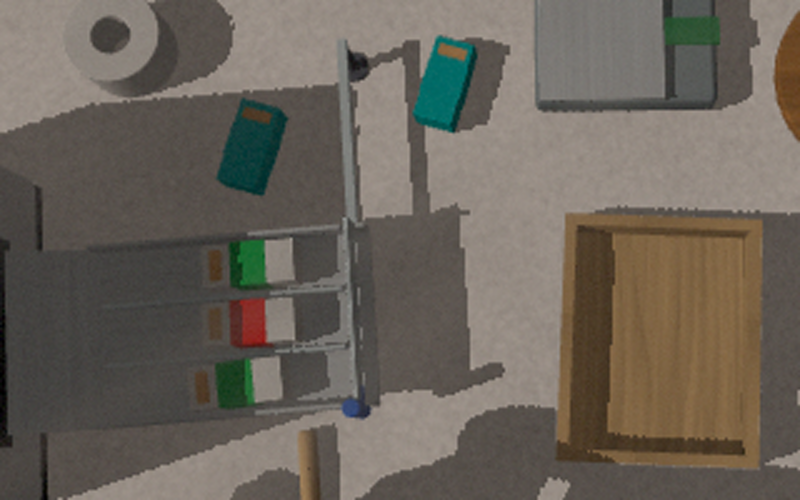

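The crop confirms it: pure green bands in the outer lanes, red in the middle, and the turquoise ones on the table. Next I'll compute the crate rim corners (crop (567,213), (762,217), (557,460), (760,467)) and the tray lines.

```bash
python3 - <<'E'
from h import *
f=lambda u,v,z:ray('top',u/2.5+50-.3,v/2.5+80-.3,z)[:2].round(4)
C=[f(*p,.042) for p in((567,213),(762,217),(557,460),(760,467))]
print('crate',C,np.mean(C,0)); tl,tr,bl,br=C
print('sizes',[np.linalg.norm(a-b).round(3) for a,b in((tl,tr),(bl,br),(tl,bl),(tr,br))])
print('yaw of edges',[np.degrees(np.arctan2(-(a-b)[0+0]*0+(a-b)[1],(a-b)[0])).round(1) for a,b in((tl,bl),(tr,br))],[np.degrees(np.arctan2((a-b)[1],(a-b)[0])).round(1)-90 for a,b in((tl,tr),(bl,br))])
a,b=f(343,40,.054),f(351,215,.054);print('rail',a,b,np.degrees(np.arctan2(*(a-b)[::-1])))
a,b=f(346,224,.081),f(355,400,.081);print('gate top',a,b,np.degrees(np.arctan2(*(a-b)[::-1])),np.linalg.norm(a-b))
for q in((90,245,345,228),(110,304,345,287),(110,364,345,347)):
  a,b=f(*q[:2],.07),f(*q[2:],.07);print('rib',a,b,np.degrees(np.arctan2(*(a-b)[::-1]))-90)
P=camera_params('wrist');V=np.array(P['view']);print(V.round(3).tolist(),(-V[:3,:3].T@V[:3,3]).round(3),np.array(P['K']).round(0).tolist())
print(cv2.Rodrigues(state()['orientation'])[0].round(3))
for p in((466,452),):print('jar top',ray('top',p[0]/1.4,p[1]/1.4,.085))
print('bowl',ray('top',593/1.4,284/1.4,.055))
E
```

```text
crate [array([ 0.6695, -0.139 ]), array([ 0.6624, -0.3368]), array([ 0.421 , -0.1257]), array([ 0.4111, -0.3254])] [ 0.541    -0.231725]
sizes [np.float64(0.198), np.float64(0.2), np.float64(0.249), np.float64(0.252)]
yaw of edges [np.float64(-3.1), np.float64(-2.6)] [np.float64(-2.0999999999999943), np.float64(-2.799999999999997)]
rail [0.8508 0.0877] [0.6676 0.0773] 3.249111560720691
gate top [0.6521 0.0756] [0.481  0.0649] 3.5784191466557504 0.1714342439537679
rib [0.6374 0.3288] [0.6507 0.0792] 3.0501357160835028
rib [0.5786 0.3068] [0.5919 0.0785] 3.334093494797912
rib [0.52   0.3044] [0.5331 0.0777] 3.307194297690799
[[0.391, 0.92, -0.001, -0.549], [0.887, -0.376, 0.268, -0.028], [0.246, -0.106, -0.963, 0.39], [0.0, 0.0, 0.0, 1.0]] [0.143 0.537 0.383] [[295.0, 0.0, 281.0], [0.0, 295.0, 210.0], [0.0, 0.0, 1.0]]
[[ 0.39   0.921 -0.   ]
 [ 0.921 -0.39  -0.001]
 [-0.001 -0.    -1.   ]]
jar top [ 0.28382155 -0.26442599  0.085     ]
bowl [ 0.56486386 -0.50183199  0.055     ]
```

Everything fits: the rim measures 0.198–0.200 by 0.249–0.252 and the crate yaw is about −2.7°. Packer yaw is about +3.3° and the mouth is near (0.563, 0.053). I'll move over the scene for a closer wrist view.

Emit:
play_rows:
  steps:
    - {"tx": -5.26,"ty": 2.23}
    - {"tx": -5.26,"ty": 2.23}
    - {"tx": -5.26,"ty": 2.23}
    - {"tx": -5.26,"ty": 2.23}
    - {"tx": -5.26,"ty": 2.23}
    - {"tx": -5.26,"ty": 2.23}
    - {"tx": -5.26,"ty": 2.23}
    - {"tx": 0.26,"ty": 5.76}
    - {"tx": 0.26,"ty": 5.76}
    - {"tx": 0.26,"ty": 5.76}
    - {"tx": 0.26,"ty": 5.76}
    - {"tx": 0.26,"ty": 5.76}
    - {"twist": -0.12}
    - {"twist": -0.12}
    - {"twist": -0.12}
    - {"tx": 0}

```text
$.steps[0]: bad value
```

```bash
python3 - <<'E'
from h import *
import json
P=camera_params('wrist');im=snap('wrist','w1',None,1.4)
json.dump({k:np.array(v).tolist() for k,v in P.items() if k in('K','view')},open('w1.json','w'))
s=state();print(s['time'],s['tcp_pos'],cv2.Rodrigues(s['orientation'])[0].round(3).tolist())
E
```

```text
0.15 [0.21451087 0.50622965 0.20500883] [[0.39, 0.921, -0.0], [0.921, -0.39, -0.001], [-0.001, -0.0, -1.0]]
```

View pics/w1.png

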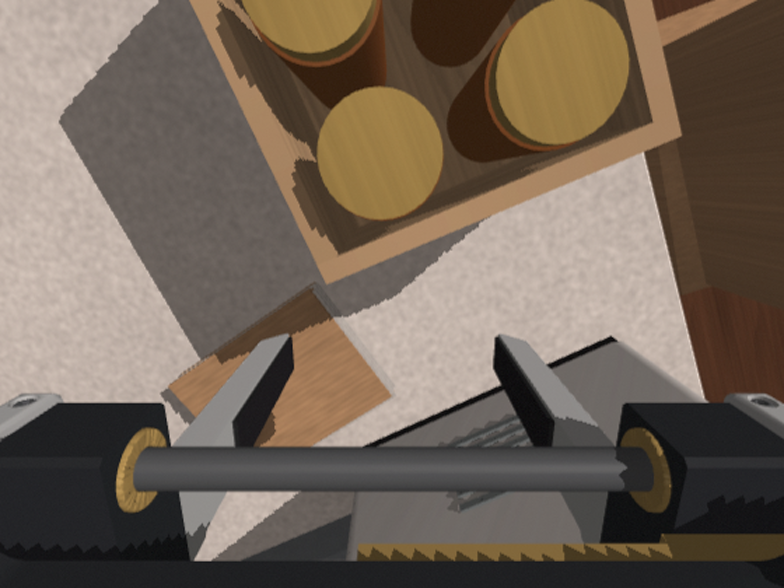

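Every row needs all five keys. The picture also shows that the wrist camera looks to the tool's −y side, over the bun box. I'll flip the tool so that it looks away from the robot.

Emit:
play_rows:
  steps:
    - {"tx": -5.26,"ty": 2.23,"tz": 0,"twist": 0,"gripper": 9.4}
    - {"tx": -5.26,"ty": 2.23,"tz": 0,"twist": 0,"gripper": 9.4}
    - {"tx": -5.26,"ty": 2.23,"tz": 0,"twist": 0,"gripper": 9.4}
    - {"tx": -5.26,"ty": 2.23,"tz": 0,"twist": 0,"gripper": 9.4}
    - {"tx": -5.26,"ty": 2.23,"tz": 0,"twist": 0,"gripper": 9.4}
    - {"tx": -5.26,"ty": 2.23,"tz": 0,"twist": 0,"gripper": 9.4}
    - {"tx": -5.26,"ty": 2.23,"tz": 0,"twist": 0,"gripper": 9.4}
    - {"tx": 0.26,"ty": 5.7,"tz": 0,"twist": 0,"gripper": 9.4}
    - {"tx": 0.26,"ty": 5.7,"tz": 0,"twist": 0,"gripper": 9.4}
    - {"tx": 0.26,"ty": 5.7,"tz": 0,"twist": 0,"gripper": 9.4}
    - {"tx": 0.26,"ty": 5.7,"tz": 0,"twist": 0,"gripper": 9.4}
    - {"tx": 0.26,"ty": 5.7,"tz": 0,"twist": 0,"gripper": 9.4}
    - {"tx": 0,"ty": 0,"tz": 0,"twist": 0,"gripper": 9.4}

```text
time: 1.78
tcp_pos: [0.4894, -0.0028, 0.2075]
orientation: [2.613, 1.731, 0.013]
contact_force: [0.6, 0.2, 0.6]
gripper_width: 1.001
```

Emit:
play_rows:
  steps:
    - {"tx": 0,"ty": 0,"tz": 0,"twist": 0.186,"gripper": 5}
    - {"tx": 0,"ty": 0,"tz": 0,"twist": 0.186,"gripper": 5}
    - {"tx": 0,"ty": 0,"tz": 0,"twist": 0.186,"gripper": 5}
    - {"tx": 0,"ty": 0,"tz": 0,"twist": 0.186,"gripper": 5}
    - {"tx": 0,"ty": 0,"tz": 0,"twist": 0.186,"gripper": 5}
    - {"tx": 0,"ty": 0,"tz": 0,"twist": 0.186,"gripper": 5}
    - {"tx": 0,"ty": 0,"tz": 0,"twist": 0.186,"gripper": 5}
    - {"tx": 0,"ty": 0,"tz": 0,"twist": 0.186,"gripper": 5}
    - {"tx": 0,"ty": 0,"tz": 0,"twist": 0.186,"gripper": 5}
    - {"tx": 0,"ty": 0,"tz": 0,"twist": 0.186,"gripper": 5}
    - {"tx": 0,"ty": 0,"tz": 0,"twist": 0.186,"gripper": 5}
    - {"tx": 0,"ty": 0,"tz": 0,"twist": 0.186,"gripper": 5}
    - {"tx": 0,"ty": 0,"tz": 0,"twist": 0.186,"gripper": 5}
    - {"tx": 0,"ty": 0,"tz": 0,"twist": 0.186,"gripper": 5}
    - {"tx": 0,"ty": 0,"tz": 0,"twist": 0.186,"gripper": 5}
    - {"tx": 0,"ty": 0,"tz": 0,"twist": 0,"gripper": 5}

```text
time: 3.78
tcp_pos: [0.4778, 0.0029, 0.2092]
orientation: [-2.133, 2.297, -0.011]
contact_force: [0.5, -0.9, -0.1]
gripper_width: 0.535
```

```bash
python3 - <<'E'
from h import *
import json
P=camera_params('wrist');im=snap('wrist','w2',None,1.4)
json.dump({k:np.array(v).tolist() for k,v in P.items() if k in('K','view')},open('w2.json','w'))
s=state();print(s['time'],s['tcp_pos'],s['joint_positions'].round(2),cv2.Rodrigues(s['orientation'])[0].round(3).tolist())
E
```

```text
3.825 [0.47783762 0.00292101 0.209255  ] [-0.07  0.13  1.72  0.    1.28  1.57] [[-0.072, -0.997, 0.01], [-0.997, 0.072, -0.001], [-0.0, -0.01, -1.0]]
```

View pics/w2.png

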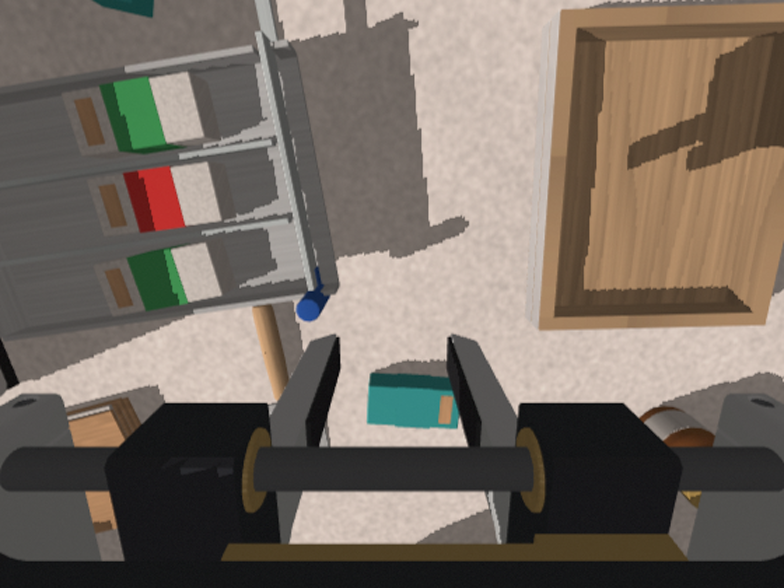

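Wrist view (1.4×): lip edge from (295,45) to (337,287), knob top at (308,309), crate rim corners at (562,12), (542,328) and (766,324). The carton rear ends are at about (68,120), (92,205) and (100,290).

```bash
python3 - <<'E'
from h import *
import json
P=json.load(open('w2.json'));P['K']=np.array(P['K']);P['view']=np.array(P['view'])
f=lambda u,v,z:ray('',u/1.4-.15,v/1.4-.15,z,P)[:2].round(4)
a,b=f(295,45,.054),f(337,287,.054)
print('lip',a,b,np.linalg.norm(a-b),np.degrees(np.arctan2(*(a-b)[::-1])),(a+b)/2)
print('knob',f(308,309,.106))
ra,rb=f(271,142,.066),f(291,217,.066); print('rib ends',ra,rb,(ra+rb)/2,np.linalg.norm(ra-rb))
tl,bl,br=f(562,12,.042),f(542,328,.042),f(766,324,.042)
print('crate',tl,bl,br,np.linalg.norm(tl-bl),np.linalg.norm(br-bl),'yaw',np.degrees(np.arctan2(*(tl-bl)[::-1])),'centre',(tl+br)/2)
for n,p in(('A top rear',[(65,96),(76,155)]),('R',[(91,181),(108,236)]),('B',[(97,266),(112,315)])):
  print(n,*[f(*q,.084) for q in p])
for n,p in(('A front',[(190,72),(205,138)]),('R',[(208,160),(222,218)]),('B',[(208,246),(220,298)])):
  print(n,*[f(*q,.084) for q in p])
E
```

```text
lip [0.6556 0.0603] [0.4748 0.0499] 0.18109886802517564 3.292147112996009 [0.5652 0.0551]
knob [0.4726 0.0641]
rib ends [0.5903 0.0843] [0.5354 0.0771] [0.56285 0.0807 ] 0.05537011829497935
crate [ 0.666  -0.1354] [ 0.4211 -0.1252] [ 0.41   -0.3225] 0.24511232119173454 0.19761199356314385 yaw -2.384970903252908 centre [ 0.538   -0.22895]
A top rear [0.6277 0.2135] [0.5901 0.2165]
R [0.5721 0.2106] [0.5329 0.2085]
B [0.5115 0.2223] [0.4728 0.2208]
A front [0.6359 0.1265] [0.5943 0.1245]
R [0.5799 0.1252] [0.5395 0.1227]
B [0.5201 0.1367] [0.48   0.1352]
```

Emit:
play_rows:
  steps:
    - {"tx": 5.36,"ty": -1.35,"tz": 0,"twist": -0.028,"gripper": 5}
    - {"tx": 5.36,"ty": -1.35,"tz": 0,"twist": 0,"gripper": 5}
    - {"tx": 5.36,"ty": -1.35,"tz": 0,"twist": 0,"gripper": 5}
    - {"tx": 5.36,"ty": -1.35,"tz": 0,"twist": 0,"gripper": 5}
    - {"tx": 5.36,"ty": -1.35,"tz": 0,"twist": 0,"gripper": 5}
    - {"tx": 5.36,"ty": -1.35,"tz": 0,"twist": 0,"gripper": 5}
    - {"tx": 0,"ty": 0,"tz": 5,"twist": 0,"gripper": 5}
    - {"tx": 0,"ty": 0,"tz": 5,"twist": 0,"gripper": 5}
    - {"tx": 0,"ty": 0,"tz": 0,"twist": 0,"gripper": 5}

```text
time: 4.95
tcp_pos: [0.5497, -0.3302, 0.1092]
orientation: [-2.219, 2.212, -0.015]
contact_force: [0.4, 0.7, 1.2]
gripper_width: 0.53
```

```bash
cat >> h.py <<'E'
def to(x,y,z,yaw=None):
    s=state();R=cv2.Rodrigues(s['orientation'])[0];p=s['tcp_pos'];cur=np.degrees(np.arctan2(R[1,0],R[0,0]))
    print('t',round(s['time'],2),'p',p.round(4),'yaw',cur.round(2),'F',s['contact_force'].round(1),'w',round(s['gripper_width']*9.4,2))
    print('tool shift cm',(R.T@(np.array([x,y,z])-p)*100).round(2),'twist',None if yaw is None else round(-np.radians(yaw-cur),3))
E
python3 -c "
from h import *
to(.5354,-.3239,.016,-92.5)"
```

```text
t 4.95 p [ 0.5497 -0.3302  0.1092] yaw -89.83 F [0.4 0.7 1.2] w 4.99
tool shift cm [-0.64  1.54  9.3 ] twist 0.047
```

Emit:
play_rows:
  steps:
    - {"tx": -0.64,"ty": 1.54,"tz": 1,"twist": 0.047,"gripper": 5}
    - {"tx": 0,"ty": 0,"tz": 4,"twist": 0,"gripper": 5}
    - {"tx": 0,"ty": 0,"tz": 4,"twist": 0,"gripper": 5}
    - {"tx": 0,"ty": 0,"tz": 0.2,"twist": 0,"gripper": 5}
    - {"tx": 0,"ty": 0,"tz": 0,"twist": 0,"gripper": 5}

```text
time: 5.58
tcp_pos: [0.5404, -0.3259, 0.0288]
orientation: [-2.177, 2.249, -0.038]
contact_force: [0.2, -0.4, 0.4]
gripper_width: 0.533
```

```bash
python3 -c "
from h import *
to(.5354,-.3239,.016,-92.5)"
```

```text
t 5.58 p [ 0.5404 -0.3259  0.0288] yaw -91.86 F [ 0.2 -0.4  0.4] w 5.01
tool shift cm [-0.2   0.53  1.27] twist 0.011
```

Emit:
play_rows:
  steps:
    - {"tx": -0.2,"ty": 0.53,"tz": 1.25,"twist": 0.011,"gripper": 5}
    - {"tx": 0,"ty": 0,"tz": 0,"twist": 0,"gripper": 5}
    - {"tx": 0,"ty": 0,"tz": 0,"twist": 0,"gripper": 0}
    - {"tx": 0,"ty": 0,"tz": 0,"twist": 0,"gripper": 0}
    - {"tx": 0,"ty": 0,"tz": 0,"twist": 0,"gripper": 0}
    - {"tx": 0,"ty": 0,"tz": 0,"twist": 0,"gripper": 0}
    - {"tx": 0,"ty": 0,"tz": 0,"twist": 0,"gripper": 0}

```text
time: 6.45
tcp_pos: [0.5367, -0.3245, 0.0199]
orientation: [-2.164, 2.259, -0.045]
contact_force: [0.7, 0.1, 0.1]
gripper_width: 0.127
```

```bash
python3 -c "
from h import *
to(.5621,-.0945,.02,-86.7)
print(cv2.Rodrigues(state()['orientation'])[0].round(3))"
```

```text
t 6.45 p [ 0.5367 -0.3245  0.0199] yaw -92.48 F [0.7 0.1 0.1] w 1.2
tool shift cm [-23.09  -1.55  -0.22] twist -0.101
[[-0.043 -0.999  0.029]
 [-0.999  0.043 -0.012]
 [ 0.011 -0.03  -0.999]]
```

Emit:
play_rows:
  steps:
    - {"tx": 0,"ty": 0,"tz": 0,"twist": -0.1,"gripper": 0}
    - {"tx": -3.1,"ty": -0.71,"tz": -0.03,"twist": 0,"gripper": 0}
    - {"tx": -3.1,"ty": -0.71,"tz": -0.02,"twist": 0,"gripper": 0}
    - {"tx": -3.1,"ty": -0.71,"tz": -0.02,"twist": 0,"gripper": 0}
    - {"tx": -3.1,"ty": -0.71,"tz": -0.02,"twist": 0,"gripper": 0}
    - {"tx": -3.1,"ty": -0.71,"tz": -0.02,"twist": 0,"gripper": 0}
    - {"tx": -3.1,"ty": -0.71,"tz": -0.02,"twist": 0,"gripper": 0}
    - {"tx": 0,"ty": 0,"tz": 0,"twist": 0,"gripper": 0}

```text
time: 7.45
tcp_pos: [0.5692, -0.134, 0.0202]
orientation: [-2.278, 2.149, -0.052]
contact_force: [-0.8, 2.7, 0.2]
gripper_width: 0.124
```

```bash
python3 -c "
from h import *
to(.5747,-.1042,.02,-86.7)
snap('top','top2',(150,120,310,300),3.5)"
```

```text
t 7.45 p [ 0.5692 -0.134   0.0202] yaw -86.67 F [-0.8  2.7  0.2] w 1.17
tool shift cm [-2.94 -0.72 -0.01] twist 0.0
```

View pics/top2.png

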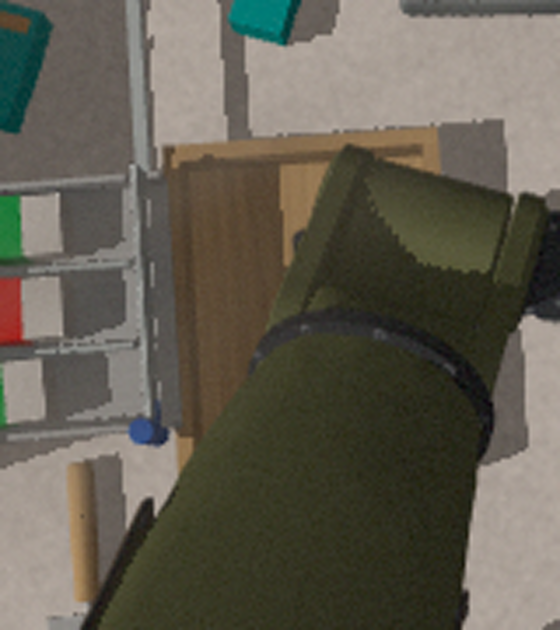

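The crate edge runs parallel to the lip (crop (165,150)→(190,470)) and is just reaching it. I'll push on until it makes contact.

Emit:
play_rows:
  steps:
    - {"tx": -1.5,"ty": -0.4,"tz": 0,"twist": 0,"gripper": 0}
    - {"tx": -1.5,"ty": -0.35,"tz": 0,"twist": 0,"gripper": 0}
    - {"tx": -0.6,"ty": 0,"tz": 0,"twist": 0,"gripper": 0}
    - {"tx": 0,"ty": 0,"tz": 0,"twist": 0,"gripper": 0}

```text
time: 8.0
tcp_pos: [0.5748, -0.0993, 0.02]
orientation: [-2.274, 2.153, -0.054]
contact_force: [-1.5, -0.1, 0.6]
gripper_width: 0.126
```

```bash
python3 -c "
from h import *
to(.5741,-.0942,.02,-86.7)"
```

```text
t 8.0 p [ 0.5748 -0.0993  0.02  ] yaw -86.86 F [-1.5 -0.1  0.6] w 1.19
tool shift cm [-0.52  0.04 -0.01] twist -0.003
```

Emit:
play_rows:
  steps:
    - {"tx": -0.4,"ty": 0.03,"tz": 0,"twist": -0.003,"gripper": 0}
    - {"tx": -0.2,"ty": 0,"tz": 0,"twist": 0,"gripper": 0}
    - {"tx": -0.3,"ty": 0,"tz": 0,"twist": 0,"gripper": 0}

```text
time: 8.38
tcp_pos: [0.5766, -0.0943, 0.0215]
orientation: [-2.276, 2.149, -0.07]
contact_force: [9.2, -22.5, -0.9]
gripper_width: 0.128
```

Emit:
play_rows:
  steps:
    - {"tx": -0.3,"ty": 0,"tz": 0,"twist": 0,"gripper": 0}

```text
time: 8.5
tcp_pos: [0.5774, -0.0941, 0.0222]
orientation: [-2.277, 2.15, -0.078]
contact_force: [0.4, -25.3, -0.8]
gripper_width: 0.126
```

Emit:
play_rows:
  steps:
    - {"tx": -0.3,"ty": 0,"tz": 0,"twist": 0,"gripper": 0}

```text
time: 8.62
tcp_pos: [0.5775, -0.0941, 0.0225]
orientation: [-2.278, 2.151, -0.085]
contact_force: [-1.0, -26.5, -1.3]
gripper_width: 0.133
```

Emit:
play_rows:
  steps:
    - {"tx": 0.1,"ty": 0.3,"tz": 0,"twist": 0,"gripper": 0}
    - {"tx": -0.15,"ty": 0,"tz": 0,"twist": 0,"gripper": 0}

```text
time: 8.88
tcp_pos: [0.5749, -0.0954, 0.0228]
orientation: [-2.277, 2.153, -0.089]
contact_force: [5.0, -12.0, 0.1]
gripper_width: 0.13
```

```bash
python3 -c "
from h import *
to(.5741,-.0942,.02,-86.7)
R=cv2.Rodrigues(state()['orientation'])[0];print(R.round(3));print(state()['tcp_pos']-.019*R[:,2])"
```

```text
t 8.88 p [ 0.5749 -0.0954  0.0228] yaw -86.82 F [  5.  -12.    0.1] w 1.22
tool shift cm [-0.14  0.09  0.27] twist -0.002
[[ 0.055 -0.997  0.046]
 [-0.998 -0.057 -0.034]
 [ 0.036 -0.044 -0.998]]
[ 0.57406656 -0.09477962  0.04173376]
```

Emit:
play_rows:
  steps:
    - {"tx": 0,"ty": 0,"tz": 0,"twist": 0,"gripper": 4}
    - {"tx": 0,"ty": 0,"tz": 0,"twist": 0,"gripper": 4}
    - {"tx": 0,"ty": 0,"tz": -5,"twist": 0,"gripper": 4}
    - {"tx": 0,"ty": 0,"tz": -6,"twist": 0,"gripper": 4}
    - {"tx": 0,"ty": 0,"tz": -6,"twist": 0,"gripper": 4}
    - {"tx": -2,"ty": 5,"tz": 0,"twist": 0,"gripper": 1}
    - {"tx": -2,"ty": 5,"tz": 0,"twist": 0,"gripper": 1}
    - {"tx": 0,"ty": 0,"tz": 0,"twist": 0,"gripper": 1}

```text
time: 9.88
tcp_pos: [0.4621, -0.0524, 0.1919]
orientation: [-2.278, 2.15, -0.086]
contact_force: [1.0, -1.1, 0.1]
gripper_width: 0.144
```

```bash
python3 - <<'E'
from h import *
import json
P=camera_params('wrist');im=snap('wrist','w3',(0,0,560,300),1.42)
json.dump({k:np.array(v).tolist() for k,v in P.items() if k in('K','view')},open('w3.json','w'))
to(.5,0,.2,-86.7)
E
```

```text
t 9.93 p [ 0.4636 -0.0529  0.1922] yaw -86.74 F [ 1.  -0.9 -0.3] w 1.11
tool shift cm [-5.05 -3.98 -0.78] twist -0.001
```

View pics/w3.png

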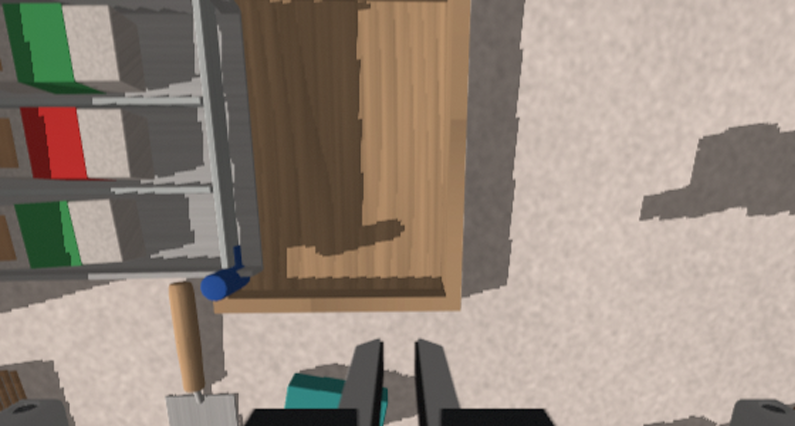

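```bash
python3 - <<'E'
from h import *
import json
P=json.load(open('w3.json'));P['K']=np.array(P['K']);P['view']=np.array(P['view'])
f=lambda u,v,z:ray('',u/1.42-.15,v/1.42-.15,z,P)[:2]
c=np.radians(3.3);X=np.array([np.cos(c),np.sin(c)]);Y=np.array([-np.sin(c),np.cos(c)])
br=f(461,310,.042);tr=f(470.5,20,.042);bl=f(216,313,.042)
print('br',br,'right edge yaw',np.degrees(np.arctan2(*(tr-br)[::-1])),'bottom edge yaw',np.degrees(np.arctan2(*(bl-br)[::-1]))-90)
print('centre',br+X*.125+Y*.1)
l1,l2=f(245,40,.054),f(260.5,268,.054);print('lip',l1,l2,np.degrees(np.arctan2(*(l1-l2)[::-1])))
r=[f(205,102,.066),f(211,190,.066)];m=np.mean(r,0)-.028*Y;print('mouth by ribs',m, 'by lip corner',l2+.089*X)
d=br+X*.125+Y*.1-m;print('crate in packer',d@X,d@Y)
k=f(214,287,.106);print('knob',k)
E
```

```text
br [ 0.44888113 -0.10960048] right edge yaw 3.340503166657742 bottom edge yaw 3.442294685145683
centre [ 0.56791746 -0.00257079]
lip [0.63294022 0.05659568] [0.47749293 0.04891871] 2.8273332639205653
mouth by ribs [0.56308707 0.05152766] by lip corner [0.56634535 0.05404191]
crate in packer 0.001708250205152142 -0.054286805658782716
knob [0.47258845 0.06367366]
```

The crate is in place: packer x +2 mm, y −54 mm, yaw 3.3–3.4° like the packer. Next is the gate, pushed by its knob with closed fingers.

Emit:
play_rows:
  steps:
    - {"tx": -4.0,"ty": 1.2,"tz": 0,"twist": 0,"gripper": 0}
    - {"tx": -4.0,"ty": 1.0,"tz": 0,"twist": 0,"gripper": 0}
    - {"tx": -4.0,"ty": 0.6,"tz": 0,"twist": 0,"gripper": 0}
    - {"tx": 0,"ty": 0,"tz": 4,"twist": 0,"gripper": 0}
    - {"tx": 0,"ty": 0,"tz": 2,"twist": 0,"gripper": 0}
    - {"tx": 0,"ty": 0,"tz": 0,"twist": 0,"gripper": 0}

```text
time: 10.68
tcp_pos: [0.437, 0.0672, 0.1257]
orientation: [-2.275, 2.149, -0.089]
contact_force: [0.2, 0.1, 0.8]
gripper_width: 0.008
```

```bash
python3 -c "
from h import *
to(.438,.0625,.087,-86.7)"
```

```text
t 10.68 p [0.437  0.0672 0.1257] yaw -86.76 F [0.2 0.1 0.8] w 0.07
tool shift cm [0.35 0.11 3.88] twist -0.001
```

Emit:
play_rows:
  steps:
    - {"tx": 0.3,"ty": 0.1,"tz": 3.88,"twist": 0,"gripper": 0}
    - {"tx": 0,"ty": 0,"tz": 0.2,"twist": 0,"gripper": 0}
    - {"tx": 0,"ty": -2,"tz": 0.09,"twist": 0,"gripper": 0}
    - {"tx": 0,"ty": -2,"tz": 0.09,"twist": 0,"gripper": 0}
    - {"tx": 0,"ty": -2,"tz": 0.09,"twist": 0,"gripper": 0}
    - {"tx": 0,"ty": -2,"tz": 0.09,"twist": 0,"gripper": 0}

```text
time: 11.42
tcp_pos: [0.5238, 0.0678, 0.0926]
orientation: [-2.272, 2.149, -0.09]
contact_force: [-3.0, 0.8, -1.8]
gripper_width: 0.005
```

```bash
python3 -c "
from h import *
to(.655,.0745,.088,-86.7)"
```

```text
t 11.43 p [0.5238 0.0678 0.0926] yaw -86.85 F [-3.   0.8 -1.8] w 0.05
tool shift cm [  0.04 -13.1    1.11] twist -0.003
```

Emit:
play_rows:
  steps:
    - {"tx": 0,"ty": -2.5,"tz": 0.25,"twist": 0,"gripper": 0}
    - {"tx": 0,"ty": -2.5,"tz": 0.25,"twist": 0,"gripper": 0}
    - {"tx": 0,"ty": -2.5,"tz": 0.2,"twist": 0,"gripper": 0}
    - {"tx": 0,"ty": -2.5,"tz": 0.2,"twist": 0,"gripper": 0}
    - {"tx": 0,"ty": -1,"tz": 0.1,"twist": 0,"gripper": 0}

```text
time: 12.05
tcp_pos: [0.6389, 0.0747, 0.0961]
orientation: [-2.271, 2.15, -0.088]
contact_force: [-2.6, -0.7, -2.6]
gripper_width: 0.006
```

Emit:
play_rows:
  steps:
    - {"tx": 0,"ty": -0.5,"tz": 0.03,"twist": 0,"gripper": 0}
    - {"tx": 0,"ty": -0.5,"tz": 0.03,"twist": 0,"gripper": 0}

```text
time: 12.3
tcp_pos: [0.6472, 0.0752, 0.0968]
orientation: [-2.274, 2.153, -0.082]
contact_force: [-34.4, -1.3, 11.7]
gripper_width: 0.005
```

The gate hit its stop (−34 N). I'll back off, rise, go behind carton A, and check the gate from the top camera.

Emit:
play_rows:
  steps:
    - {"tx": 0,"ty": 1.5,"tz": 0,"twist": 0,"gripper": 0}
    - {"tx": 0,"ty": 0,"tz": -4,"twist": 0,"gripper": 0}
    - {"tx": -5,"ty": 0.8,"tz": -1,"twist": 0,"gripper": 0}
    - {"tx": -5,"ty": 0.8,"tz": 0,"twist": 0,"gripper": 0}
    - {"tx": -5,"ty": 0.8,"tz": 0,"twist": 0,"gripper": 0}
    - {"tx": 0,"ty": 0,"tz": 0,"twist": 0,"gripper": 0}

```text
time: 13.05
tcp_pos: [0.5975, 0.2282, 0.1477]
orientation: [-2.266, 2.15, -0.09]
contact_force: [-0.1, -0.4, 0.1]
gripper_width: 0.005
```

```bash
python3 -c "
from h import *
to(.6095,.2404,.064,-86.7)
im=snap('top','top3',(90,80,310,300),2.7)
hsv=cv2.cvtColor(im,cv2.COLOR_RGB2HSV);m=cv2.inRange(hsv,(110,120,60),(125,255,255));n,l,s,c=cv2.connectedComponentsWithStats(m)
[print(c[i],s[i],ray('top',*c[i],.106)) for i in range(1,n) if s[i,4]>12]"
```

```text
t 13.05 p [0.5975 0.2282 0.1477] yaw -87.02 F [-0.1 -0.4  0.1] w 0.04
tool shift cm [-1.41 -0.83  8.39] twist -0.006
```

View pics/top3.png

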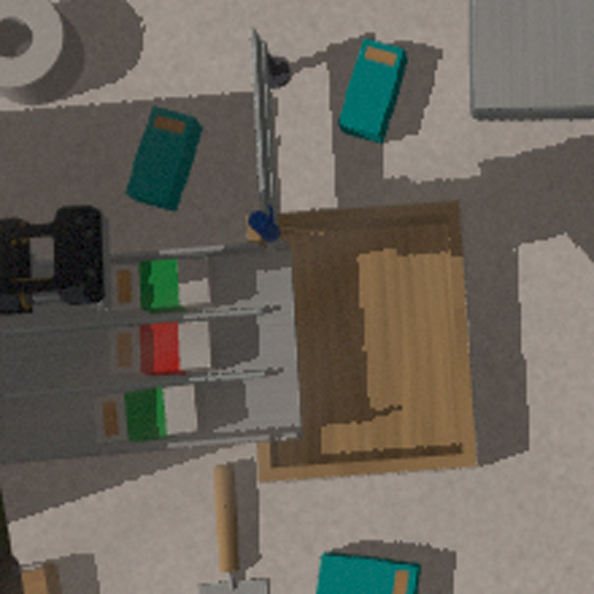

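```bash
python3 -c "
from h import *
im=cv2.imread('pics/top3_raw.png');hsv=cv2.cvtColor(im,cv2.COLOR_BGR2HSV);m=cv2.inRange(hsv,(105,100,30),(130,255,255));n,l,s,c=cv2.connectedComponentsWithStats(m)
[print(c[i],s[i],ray('top',*c[i],.106)) for i in range(1,n) if s[i,4]>12]"
```

```text
[187.4375 162.875 ] [182 157  11  12  80] [0.66165665 0.07136311 0.106     ]
```

Emit:
play_rows:
  steps:
    - {"tx": -1.4,"ty": -0.8,"tz": 2,"twist": -0.006,"gripper": 0}
    - {"tx": 0,"ty": 0,"tz": 3,"twist": 0,"gripper": 0}
    - {"tx": 0,"ty": 0,"tz": 0,"twist": 0,"gripper": 0}

```text
time: 13.48
tcp_pos: [0.61, 0.2368, 0.0994]
orientation: [-2.266, 2.145, -0.094]
contact_force: [0.2, -0.6, -0.0]
gripper_width: 0.004
```

```bash
python3 -c "
from h import *
to(.6095,.2404,.064,-86.7)"
```

```text
t 13.47 p [0.61   0.2368 0.0994] yaw -86.91 F [ 0.2 -0.6 -0. ] w 0.04
tool shift cm [-0.47  0.22  3.52] twist -0.004
```

```bash
python3 -c "
from h import *
for t in(.19,.2):
  for z in(.106,.056): print(t,z,proj('top',[.4726+t*.9983,.064+t*.0576,z]).round(1))
for z in(.106,.056): print(0,z,proj('top',[.4726,.064,z]).round(1))
im=cv2.imread('pics/top3_raw.png')
cv2.imwrite('pics/k.png',cv2.resize(im[120:180,160:220],None,fx=8,fy=8,interpolation=cv2.INTER_NEAREST))"
```

```text
0.19 0.106 [185.9 162.6]
0.19 0.056 [190.8 167.6]
0.2 0.106 [185.7 158.5]
0.2 0.056 [190.6 163.7]
0 0.106 [189.6 242.8]
0 0.056 [194.4 243.7]
```

View pics/k.png

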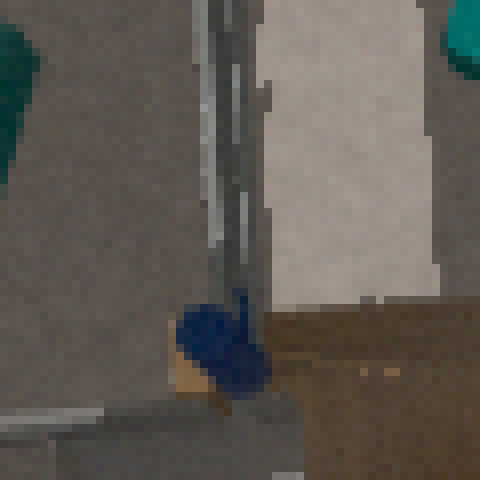

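The gate looks open, but vision puts its travel at about 0.193–0.195 m. I'll push the knob once more to make sure it is at its stop before sweeping.

Emit:
play_rows:
  steps:
    - {"tx": 0,"ty": 0,"tz": -5,"twist": 0,"gripper": 0}
    - {"tx": 5.4,"ty": -0.3,"tz": 0,"twist": 0,"gripper": 0}
    - {"tx": 5.4,"ty": -0.3,"tz": 0,"twist": 0,"gripper": 0}
    - {"tx": 5.4,"ty": 0,"tz": 0,"twist": 0,"gripper": 0}
    - {"tx": 0,"ty": 0,"tz": 0,"twist": 0,"gripper": 0}

```text
time: 14.1
tcp_pos: [0.6241, 0.068, 0.1657]
orientation: [-2.257, 2.144, -0.105]
contact_force: [0.6, 1.0, 0.2]
gripper_width: 0.008
```

```bash
python3 -c "
from h import *
to(.632,.073,.09,-86.7)"
```

```text
t 14.1 p [0.6241 0.068  0.1657] yaw -87.13 F [0.6 1.  0.2] w 0.07
tool shift cm [-0.69 -0.32  7.59] twist -0.007
```

Emit:
play_rows:
  steps:
    - {"tx": -0.6,"ty": 0,"tz": 4,"twist": -0.007,"gripper": 0}
    - {"tx": -0.1,"ty": -0.2,"tz": 3.8,"twist": 0,"gripper": 0}
    - {"tx": 0,"ty": 0,"tz": 0.3,"twist": 0,"gripper": 0}
    - {"tx": 0,"ty": -0.8,"tz": 0.05,"twist": 0,"gripper": 0}

```text
time: 14.6
tcp_pos: [0.6421, 0.0729, 0.091]
orientation: [-2.257, 2.134, -0.115]
contact_force: [-1.4, 0.6, 0.7]
gripper_width: 0.008
```

Emit:
play_rows:
  steps:
    - {"tx": 0,"ty": -0.5,"tz": 0.03,"twist": 0,"gripper": 0}

```text
time: 14.72
tcp_pos: [0.6472, 0.0733, 0.0924]
orientation: [-2.257, 2.134, -0.114]
contact_force: [-24.2, -1.9, -0.2]
gripper_width: 0.008
```

Emit:
play_rows:
  steps:
    - {"tx": 0,"ty": -0.5,"tz": 0.03,"twist": 0,"gripper": 0}

```text
time: 14.85
tcp_pos: [0.6479, 0.0734, 0.0922]
orientation: [-2.265, 2.141, -0.101]
contact_force: [-55.2, -5.7, 17.2]
gripper_width: 0.007
```

The hard stop is at the same place (0.6475) with 55 N, so the gate is fully open. On to carton A.

Emit:
play_rows:
  steps:
    - {"tx": 0,"ty": 1.5,"tz": 0,"twist": 0,"gripper": 0}
    - {"tx": 0,"ty": 0,"tz": -5,"twist": 0,"gripper": 0}
    - {"tx": -5.5,"ty": 0.2,"tz": 0,"twist": 0,"gripper": 0}
    - {"tx": -5.5,"ty": 0.2,"tz": 0,"twist": 0,"gripper": 0}
    - {"tx": -5.5,"ty": 0.2,"tz": 0,"twist": 0,"gripper": 0}
    - {"tx": -1.5,"ty": 0,"tz": 0,"twist": 0,"gripper": 0}
    - {"tx": 0,"ty": 0,"tz": 0,"twist": 0,"gripper": 0}

```text
time: 15.72
tcp_pos: [0.6165, 0.2589, 0.1473]
orientation: [-2.256, 2.136, -0.109]
contact_force: [0.5, 0.4, 0.1]
gripper_width: 0.007
```

```bash
python3 -c "
from h import *
to(.6095,.2404,.066,-86.7)"
```

```text
t 15.72 p [0.6165 0.2589 0.1473] yaw -86.92 F [0.5 0.4 0.1] w 0.07
tool shift cm [1.58 1.39 8.1 ] twist -0.004
```

Emit:
play_rows:
  steps:
    - {"tx": 1.3,"ty": 1.3,"tz": 4,"twist": -0.004,"gripper": 0}
    - {"tx": 0,"ty": 0,"tz": 3.5,"twist": 0,"gripper": 0}
    - {"tx": 0,"ty": 0,"tz": 0.4,"twist": 0,"gripper": 0}
    - {"tx": 0,"ty": 0,"tz": 0,"twist": 0,"gripper": 0}

```text
time: 16.23
tcp_pos: [0.613, 0.2383, 0.0705]
orientation: [-2.252, 2.133, -0.114]
contact_force: [0.4, -0.1, -0.7]
gripper_width: 0.004
```

```bash
python3 -c "
from h import *
to(.6095,.2404,.066,-86.7)
to(.622,.02,.066,-86.7)
im=cv2.imread('pics/w2_raw.png')"
```

```text
t 16.23 p [0.613  0.2383 0.0705] yaw -86.95 F [ 0.4 -0.1 -0.7] w 0.04
tool shift cm [-0.24  0.37  0.41] twist -0.004
t 16.23 p [0.613  0.2383 0.0705] yaw -86.95 F [ 0.4 -0.1 -0.7] w 0.04
tool shift cm [21.82  0.35  1.03] twist -0.004
```

Emit:
play_rows:
  steps:
    - {"tx": 0,"ty": 0.15,"tz": 0.4,"twist": -0.004,"gripper": 0}
    - {"tx": 2.5,"ty": 0,"tz": 0.07,"twist": 0,"gripper": 0}
    - {"tx": 2.5,"ty": 0,"tz": 0.07,"twist": 0,"gripper": 0}
    - {"tx": 2.5,"ty": 0,"tz": 0.07,"twist": 0,"gripper": 0}
    - {"tx": 2.5,"ty": 0,"tz": 0.07,"twist": 0,"gripper": 0}
    - {"tx": 2.5,"ty": 0,"tz": 0.07,"twist": 0,"gripper": 0}

```text
time: 16.98
tcp_pos: [0.6219, 0.1119, 0.0729]
orientation: [-2.254, 2.118, -0.121]
contact_force: [-0.7, 1.9, 0.3]
gripper_width: 0.007
```

```bash
python3 -c "
from h import *
to(.622,.035,.066,-86.7)"
```

```text
t 16.98 p [0.6219 0.1119 0.0729] yaw -86.51 F [-0.7  1.9  0.3] w 0.07
tool shift cm [7.66 0.53 0.84] twist 0.003
```

Emit:
play_rows:
  steps:
    - {"tx": 2.6,"ty": 0.18,"tz": 0.25,"twist": 0,"gripper": 0}
    - {"tx": 2.6,"ty": 0.18,"tz": 0.25,"twist": 0,"gripper": 0}
    - {"tx": 2.6,"ty": 0.18,"tz": 0.1,"twist": 0,"gripper": 0}
    - {"tx": 0,"ty": 0,"tz": 0,"twist": 0,"gripper": 0}

```text
time: 17.48
tcp_pos: [0.6238, 0.0305, 0.0733]
orientation: [-2.249, 2.115, -0.129]
contact_force: [0.3, 0.5, -0.4]
gripper_width: 0.003
```

```bash
python3 -c "
from h import *
to(.494,.255,.066,-86.7)
snap('side','side3',(200,120,360,290),3)"
```

```text
t 17.48 p [0.6238 0.0305 0.0733] yaw -86.55 F [ 0.3  0.5 -0.4] w 0.03
tool shift cm [-23.2   11.57  -0.96] twist 0.003
```

View pics/side3.png

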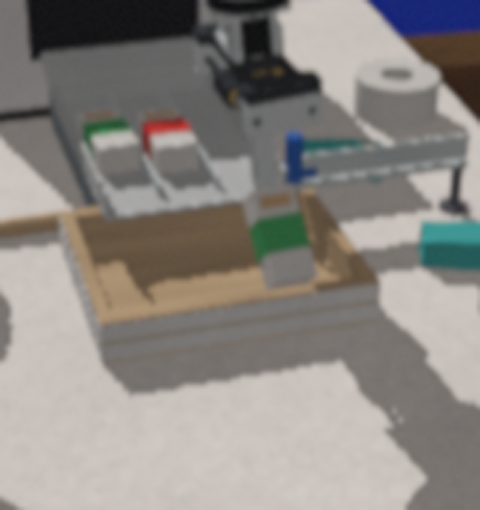

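The carton is in the crate but leans on the finger, well out from the lip. I'll back the finger off and lift, so that it drops flat.

Emit:
play_rows:
  steps:
    - {"tx": -1.2,"ty": 0,"tz": 0,"twist": 0,"gripper": 0}
    - {"tx": -0.5,"ty": 0,"tz": -4,"twist": 0,"gripper": 0}
    - {"tx": -1,"ty": 0,"tz": -4,"twist": 0,"gripper": 0}
    - {"tx": -4.5,"ty": 2.5,"tz": 0,"twist": 0,"gripper": 0}
    - {"tx": -5,"ty": 3,"tz": 0,"twist": 0,"gripper": 0}
    - {"tx": -5,"ty": 3,"tz": 0,"twist": 0,"gripper": 0}
    - {"tx": -5,"ty": 3,"tz": 0,"twist": 0,"gripper": 0}
    - {"tx": 0,"ty": 0,"tz": 0,"twist": 0,"gripper": 0}

```text
time: 18.52
tcp_pos: [0.4805, 0.2652, 0.1401]
orientation: [-2.256, 2.101, -0.129]
contact_force: [-0.7, 0.1, 0.6]
gripper_width: 0.006
```

```bash
python3 -c "
from h import *
to(.494,.252,.066,-86.7)
snap('side','side4',(190,120,360,290),3)"
```

```text
t 18.52 p [0.4805 0.2652 0.1401] yaw -85.97 F [-0.7  0.1  0.6] w 0.06
tool shift cm [ 1.24 -0.52  7.53] twist 0.013
```

View pics/side4.png

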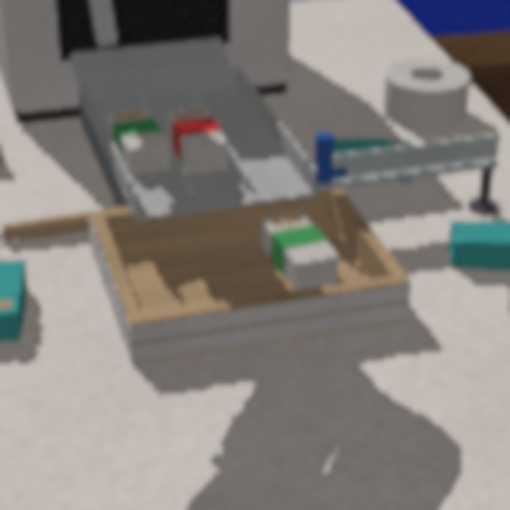

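Carton A lies flat in the crate, clear of the tray. Carton B gets the same treatment.

Emit:
play_rows:
  steps:
    - {"tx": 1.0,"ty": -0.5,"tz": 4,"twist": 0.013,"gripper": 0}
    - {"tx": 0,"ty": 0,"tz": 3,"twist": 0,"gripper": 0}
    - {"tx": 0,"ty": 0,"tz": 0.3,"twist": 0,"gripper": 0}

```text
time: 18.95
tcp_pos: [0.4962, 0.2535, 0.068]
orientation: [-2.239, 2.114, -0.131]
contact_force: [0.5, -0.3, 0.7]
gripper_width: 0.003
```

```bash
python3 -c "
from h import *
to(.4955,.25,.066,-86.7)
to(.5055,.035,.066,-86.7);print(cv2.Rodrigues(state()['orientation'])[0].round(3))"
```

```text
t 18.95 p [0.4962 0.2535 0.068 ] yaw -86.78 F [ 0.5 -0.3  0.7] w 0.03
tool shift cm [0.34 0.11 0.2 ] twist -0.001
t 18.95 p [0.4962 0.2535 0.068 ] yaw -86.78 F [ 0.5 -0.3  0.7] w 0.03
tool shift cm [21.85  0.36  0.63] twist -0.001
[[ 0.056 -0.993  0.103]
 [-0.998 -0.058 -0.015]
 [ 0.021 -0.102 -0.995]]
```

Emit:
play_rows:
  steps:
    - {"tx": 2.6,"ty": 0.04,"tz": 0.1,"twist": 0,"gripper": 0}
    - {"tx": 2.6,"ty": 0.04,"tz": 0.08,"twist": 0,"gripper": 0}
    - {"tx": 2.6,"ty": 0.04,"tz": 0.08,"twist": 0,"gripper": 0}
    - {"tx": 2.6,"ty": 0.04,"tz": 0.08,"twist": 0,"gripper": 0}
    - {"tx": 2.6,"ty": 0.04,"tz": 0.08,"twist": 0,"gripper": 0}

```text
time: 19.58
tcp_pos: [0.5052, 0.1213, 0.0723]
orientation: [-2.234, 2.109, -0.136]
contact_force: [1.0, 1.6, -0.3]
gripper_width: 0.002
```

```bash
python3 -c "
from h import *
to(.5065,.026,.068,-86.7)"
```

```text
t 19.57 p [0.5052 0.1213 0.0723] yaw -86.75 F [ 1.   1.6 -0.3] w 0.02
tool shift cm [9.51 0.47 0.56] twist -0.001
```

Emit:
play_rows:
  steps:
    - {"tx": 2.7,"ty": 0.12,"tz": 0.18,"twist": 0,"gripper": 0}
    - {"tx": 2.7,"ty": 0.12,"tz": 0.18,"twist": 0,"gripper": 0}
    - {"tx": 2.7,"ty": 0.12,"tz": 0.15,"twist": 0,"gripper": 0}
    - {"tx": 1.8,"ty": 0.1,"tz": 0.1,"twist": 0,"gripper": 0}
    - {"tx": 0,"ty": 0,"tz": 0,"twist": 0,"gripper": 0}

```text
time: 20.2
tcp_pos: [0.5111, 0.0176, 0.0755]
orientation: [-2.224, 2.107, -0.147]
contact_force: [0.7, 0.2, -0.1]
gripper_width: 0.006
```

Emit:
play_rows:
  steps:
    - {"tx": -1.2,"ty": 0,"tz": 0,"twist": 0,"gripper": 0}
    - {"tx": -0.5,"ty": 0,"tz": -4,"twist": 0,"gripper": 0}
    - {"tx": -1,"ty": 0,"tz": -5,"twist": 0,"gripper": 0}
    - {"tx": 0,"ty": 4,"tz": -5,"twist": 0,"gripper": 0}
    - {"tx": 0,"ty": 3,"tz": 0,"twist": 0,"gripper": 0}
    - {"tx": 0,"ty": 0,"tz": 0,"twist": 0,"gripper": 0}

```text
time: 20.95
tcp_pos: [0.4226, 0.0499, 0.2101]
orientation: [-2.227, 2.101, -0.149]
contact_force: [0.4, 0.2, 0.6]
gripper_width: 0.003
```

```bash
python3 - <<'E'
from h import *
import json
P=camera_params('wrist');im=snap('wrist','w4')
json.dump({k:np.array(v).tolist() for k,v in P.items() if k in('K','view')},open('w4.json','w'))
sd=camera('side')
a=cv2.resize(im[:300,:,::-1],(560,300));b=cv2.resize(sd[120:290,190:360,::-1],(300,300))
cv2.imwrite('pics/fin.png',cv2.resize(np.hstack([a,b]),None,fx=.925,fy=.925))
to(.5,0,.2)
E
```

```text
t 21.05 p [0.4241 0.0497 0.21  ] yaw -86.73 F [ 0.2  0.1 -0.3] w 0.08
tool shift cm [ 5.37 -7.11  1.98] twist None
```

View pics/fin.png

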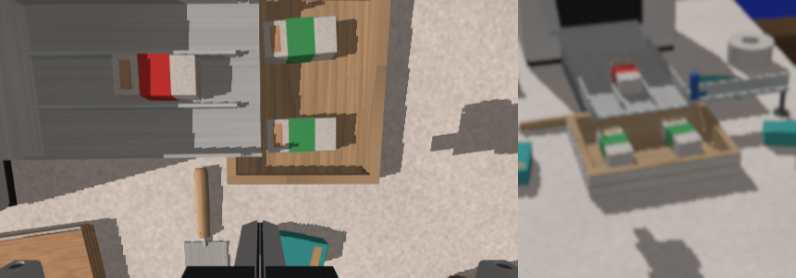

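Both cartons lie flat in the crate at (300,38) and (303,134), the reject is still on the tray at (155,76), and the gate is open. Last check: the crate's pose.

```bash
python3 - <<'E'
from h import *
import json
P=json.load(open('w4.json'));P['K']=np.array(P['K']);P['view']=np.array(P['view'])
f=lambda u,v,z:ray('',u/.925,v/.925,z,P)[:2]
c=np.radians(3.3);X=np.array([np.cos(c),np.sin(c)]);Y=np.array([-np.sin(c),np.cos(c)])
br=f(378,183,.042);tr=f(390,3,.042);d=tr-br;ctr=br+X*.125+Y*.1;m=ctr-[.564,.0535]
print(ctr,'yaw',np.degrees(np.arctan2(d[1],d[0])),'packer',m@X,m@Y)
for p in((272,150),(268,60)):print('carton rear top',(f(*p,.038)-[.564,.0535])@Y)
E
```

```text
[ 0.56785205 -0.00059634] yaw 3.129559901014987 packer 0.0007316602523504748 -0.054228381673032906
carton rear top -0.01482569088470012
carton rear top -0.009264104263712618
```

The crate is still centred (0.7 mm off), snug and square, and both cartons are clear of the lip. The robot is touching nothing, so I'm handing in.

```bash
python3 -c "
from cell import *
print(sign_off())"
```

```text
the job is handed in; nothing more can be done
None
```

I handed the job in at about 21 s of the 64 s allowed. The crate is under the lip, the gate is open, both green-banded cartons lie flat in the crate, and the reject is still on the tray.

- **Crate:** I gripped it by its near wall, turned it about 6° and pushed it against the foot. The last check put it at packer x ≈ +1 mm and y ≈ −54 mm (target −55), with a yaw of 3.1° against the tray's 3.3°.
- **Gate:** I pushed it by the knob until it stopped hard. Vision put the travel at only about 193–195 mm instead of 200. A second push met the same stop at the same place, this time with about 55 N on the fingers, so I took it as fully open. That mismatch was not resolved.
- **Cartons:** Both are about 9–15 mm clear of the lip.
- **Other objects:** I sent no move near the jar, the bowl of nuts, the knife or the turquoise look-alikes. The knife and the look-alikes in the final views look unmoved, but the jar and bowl were out of frame, so I did not check them.

I viewed 12 pictures, two past the budget of 10. My first move call was refused because its rows lacked some keys, so one of those pictures, taken before the arm had moved, was wasted.

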